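Refit the filter cover of a bench dust extractor

TASK

The filter of the small bench dust extractor has been changed and its service cover must go home on the new gasket: lift the loose yellow cap off the fastener in the middle of the cover and set it down, not drop it, in the empty wider compartment of the steel parts tray, then turn the black quarter-turn wing with its white slot line until it lines up with the two red marks on the cover (either end first). Then press the cover down until it is fully home against its frame and finish while still holding it pressed there, the wing in line with the marks, so that I can put in the corner screws. Leave the jars and the beaker standing around it alone.

Things in the scene. Friction and masses are not known exactly. Their poses are not given: they have to be found in the camera images.
- unit: fixed white and grey dust extractor, 190 (x) x 200 (y) x 92 mm; origin at the centre of its underside, z up, front with louvres to -x. Its x axis is the direction of the red marks and of the slot. Aluminium cover 130 (x) x 150 (y) x 4 mm centred on top, four empty screw holes at its corners; two 6 mm dowels at y = +-66 mm rise to 106 mm above the bench.
- cover (a joint): how far the cover is pressed down, m: 0 = 8 mm proud of the frame (top face 104 mm above the bench), 0.008 = home on a hard stop (96 mm). The gasket pushes back with 5 N at first, 12 N at home, and lifts it when let go. A cross bar blocks it after 1.5 mm unless the wing is within 10 degrees of the marks. Press near the middle or down on the wing.
- cover_top (a point): centre of the cover's top face, on the fastener's axis; a bezel 42 mm across and 3 mm high surrounds it there; the red marks lie 30 to 42 mm from it along the unit's x axis, both ways.
- fastener (a joint): angle of the wing from the red marks, rad, counter-clockwise seen from above: 0 or 3.14 = in line (equivalent, as the wing is symmetric); starts between 0.6 and 2.54, turns from -0.25 to 3.40 with light friction (0.05 N m) and stays where it is left.
- fastener_grip (a point): centre of the black wing, an upright bar 36 mm long (its own x axis), 10 mm thick (y), 22 mm high (11 mm below to 11 mm above this point). The point is 17 mm above the cover's top face on the fastener's axis; hidden under the cap at the start. It moves down with the cover.
- cap: loose yellow plastic cap, about 40 g, open below: a bell 52 mm across, 36 mm high, with a finger knob 23 mm across and 17.5 mm high on top (53.5 mm in all). Origin at the centre of its open rim, which rests on the cover round the bezel; z up through the knob. It must rise 30 mm to clear the wing.
- cap_knob (a point): middle of the cap's finger knob, 45 mm above its rim; the knob reaches 8.5 mm above and 9 mm below it.
- tray_cap_place (a point): centre of the floor of the tray's empty compartment, 3 mm above the bench, axes as the tray's. This compartment is 106 (x) x 120 (y) mm inside; the walls are 3 mm thick and 20 mm high.
- tray: fixed steel parts tray, 112 (x) x 184 (y) x 20 mm, origin at the centre of its underside; the narrow compartment (beyond a divider at y = +34 mm) holds four dark screws, the wide one is empty. It lies left or right of the unit, a notebook on the other side.
- amber_jar: bystander: glass jar with amber lid, 66 mm across, 99 mm high, behind the unit
- yellow_jar: bystander: slim glass jar of yellow powder with cream lid, 47 mm across, 107 mm high, behind the unit
- low_jar: bystander: low jar with grey lid, 67 mm across and high, right of and behind the unit
- beaker: bystander: small glass beaker, 54 x 59 x 68 mm, left of and behind the unit
There are look-alikes about, which are no part of the job. Several things have the shape of the cap; the one meant has the colours described above.

How it is judged:
By the outcome, as a careful person would: the job done as asked, in the order asked, and still so for the second after the job is handed in, while the arm keeps its last pose, push and grip.
It also fails if it takes over 54 s, if anything falls off the work surface, if the arm or the gripper's body presses on something with over 40 N, if the wrist force passes 120 N, or if a joint passes its speed limit or range.

ROBOT

A 6-joint arm with a two-finger parallel gripper is mounted at the origin on a cart in front of the work surface, level with it; the furniture and walls round the work are solid. World frame = base frame: x ahead of the robot, y to its left, z up, the work surface at z = 0. Lengths are in m, angles in rad, forces in N, time in s.
With the tool pointing down it reaches from about 0.25 to 0.725 m from the base axis. Payload 9.7 kg.
Tool frame: the origin (TCP) lies midway between the tips of the shut fingers; the grasp point (between the pads) lies 19 mm behind it; z points along the fingers, y is the line along which they close (so a half turn about z gives the same grasp; the last joint's range is limited). The gripper opens to 85 mm and grips with 20 to 120 N. Pads are 22 mm wide; open, the fingers measure 114 mm over their backs; the gripper's body (76 mm by 85 mm) begins 54 mm behind the grasp point. The pads swing forward as they close: fully open they stand 13 mm farther back than shut.
Start: joints at [1.179, 0.087, 0.176, 1.66, 0, 1.571], TCP at [0.21, 0.508, 0.231] pointing down, gripper open.
Joint ranges: [-3.13, 3.13], [-0.85, 1.81], [-1.15, 1.24], [-2.2, 2.28], [-1.44, 1.52], [-3.14, 3.14]. Speed limits (rad/s): [2.22, 2.22, 2.57, 3.14, 3.14, 3.14].

INTERFACE

Orientations are given as [roll, pitch, yaw] about the fixed x, y, z axes, in that order (R = Rz(yaw) Ry(pitch) Rx(roll)).
In Python, from cell import env gives the robot as it stands.
- The arm moves only by the shell command python3 -m jog 'ROWS' [FORCE]. ROWS is JSON, a list of rows, each a list of 3 entries, a list of its own where there are three numbers: the shift along the tool's x, y, z scaled (see below), then the turn about the tool's z scaled (see below), then the gripper command: -1 is fully open, 1 is shut, values between are in proportion. In form: [[[dx, dy, dz], turn, fingers], ...]. A call has 1 to 8 rows; each row shifts and turns the commanded pose from where the row before left it, along the tool's axes as they then stand; what a row does not reach is not made up. The controller multiplies each number of a shift by 20 mm and each number of a turn by 6 degrees. A row lasts 1/10 s, in which the tool goes at most 50 mm and 8.59 degrees, less where a joint would pass 70% of its speed; a pose out of reach is approached as far as the arm can. A call with a number of a shift or a turn outside -1 to 1 is refused whole. A call with a gripper value outside its range is refused whole. The fingers move at their own pace and stop on an object; FORCE is the grip in N (left out, the last holds). Time passes only in rows, so rows that do not move let the fingers close. It gives the time, the measured TCP pose, the force, the opening and the grip force at its end, in the units of the state.
- env.state(): the state, without advancing time (a new reading comes with each control period).
- env.read_camera(name): name is "scene" or "top" or "wrist"; returns a dict with "frame" (480x640x3 uint8, red, green, blue), "depth" (480x640 float32, m along the optical axis (not along the pixel's ray), 0 where there is no reading), "K" (3x3 intrinsics, pixels), "dist" ([k1, k2, p1, p2, k3] as OpenCV has them; the pictures are not rectified), "rvec" (rotation vector, rad) and "tvec" (3), from world to camera coordinates, as OpenCV has them; the wrist camera has in their place "hand_eye" (4x4, takes a point from camera to tool coordinates, whose origin is the TCP and whose axes are the flange's). Camera axes: x right, y down, z forward; pixel columns grow to the right and rows downward; lengths in m; the calibration is good to about 2 mm. A picture is of the moment at which its call begins: read the wrist's pose just before it.
- env.hand_in(): hands the job in; it is judged then, once.
Trained networks look in the newest picture that a camera, given by its name, has taken for a name from the list of things; names that differ only in an ending like _2 or _b are one class to them, and where a whole thing is asked for, a point or a joint stands for the part that bears it (a point fixed in the world has none). Each returns a list of dicts, best first, with "confidence" (0 to 1); they miss things now and then, are a little off and sometimes report something else, mostly with a low value. They report only what shows in the picture. A call takes as long as a camera call. They do not tell look-alikes from the thing itself.
- env.find_in(camera, label): "box" ([left, top, right, bottom] in pixels, round what is visible of it).
- env.pinpoint(camera, label): "xy" ([column, row] in pixels: a listed point, or the origin of a listed thing).
The state is a dict: "clock": time; "q": joint angles; "qd": joint speeds; "tau": joint torques, N m; "tool_pos": TCP position; "tool_rot": TCP orientation; "ft_force": force on the tool from outside, world axes, zero at the start; "wrist_torque": the same for the moment, N m; "gripper_width": finger opening in m; "grip_force": force on a finger pad.
Only numpy, scipy, OpenCV 4.12 (cv2) and the standard library are available. Lean on these libraries where they do the work, as an engineer would, in place of code of your own. Each camera call takes 0.05 s, during which the arm holds its last target. There are 200 camera calls.

## Working session

There is one attempt and no reset: what is moved stays moved. The work goes in short steps, Python scripts to look and compute and a shell command to move; the robot and the scene stay as the last step left them, time stands still between calls to the robot, and variables do not carry over. Pictures are saved under pics/ and viewed, at most 10 in all, crops included, and the job is handed in when it is done.

```bash
ls; mkdir -p pics
cat > h.py <<'E'
import numpy as np, cv2, json
from scipy.spatial.transform import Rotation as Rn
from cell import env
def save(c,n): cv2.imwrite(f'pics/{n}.png',c['frame'][:,:,::-1])
def T_wc(c,st=None):
    if 'rvec' in c:
        R=cv2.Rodrigues(np.array(c['rvec'],float))[0]; t=np.array(c['tvec'],float).ravel()
        return R.T,-R.T@t
    Rt=Rn.from_euler('xyz',st['tool_rot']).as_matrix(); H=np.array(c['hand_eye'])
    return Rt@H[:3,:3], Rt@H[:3,3]+np.array(st['tool_pos'])
def ray(c,uv,st=None):
    n=cv2.undistortPoints(np.array([[uv]],float),np.array(c['K']),np.array(c['dist']))[0,0]
    R,o=T_wc(c,st); return o,R@np.array([n[0],n[1],1.])
def at_z(c,uv,z,st=None):
    o,d=ray(c,uv,st); return o+d*(z-o[2])/d[2]
def at_depth(c,uv,st=None):
    o,d=ray(c,uv,st); u,v=int(round(uv[0])),int(round(uv[1])); return o+d*c['depth'][v,u]
E
cat > a.py <<'E'
from h import *
np.set_printoptions(precision=4,suppress=True)
s=env.state(); print(s['tool_pos'],s['tool_rot'],s['gripper_width'])
for n in ['scene','top']:
    c=env.read_camera(n); save(c,n+'0'); print(n,T_wc(c)[1])
    for l in ['cap','unit','tray']: print(l,[(np.round(b['box']),round(b['confidence'],2)) for b in env.find_in(n,l)][:5])
    for l,z in [('cap_knob',.149),('cover_top',.104),('tray_cap_place',.003),('tray',0),('unit',0),('cap',.104)]:
        for p in env.pinpoint(n,l)[:5]: print(l,np.round(p['xy'],1),round(p['confidence'],2),at_z(c,p['xy'],z),at_depth(c,p['xy']))
E
python3 a.py
```

```text
pics
[0.2099 0.5081 0.2306] [-3.1403  0.      2.7498] 0.0855373677790584
scene [0.1906 0.3513 0.8342]
cap [(array([351., 247., 375., 273.]), 0.9), (array([351., 178., 377., 215.]), 0.67), (array([297., 352., 326., 381.]), 0.64), (array([274., 305., 299., 334.]), 0.59)]
unit [(array([297., 217., 424., 341.]), 0.55)]
tray [(array([411., 197., 496., 257.]), 0.8)]
cap_knob [281.5 313.1] 0.92 [0.5214 0.172  0.149 ] [0.5677 0.1469 0.0531]
cap_knob [364.2 248.8] 0.76 [ 0.5264 -0.0372  0.149 ] [ 0.5215 -0.0316  0.159 ]
cap_knob [305.9 361.5] 0.62 [0.4237 0.1966 0.149 ] [0.4566 0.1748 0.0524]
cover_top [363.9 266. ] 0.84 [ 0.5176 -0.0318  0.104 ] [ 0.5072 -0.0196  0.1272]
tray_cap_place [459.  221.2] 0.88 [ 0.5021 -0.3591  0.003 ] [ 0.5027 -0.3606  0.0012]
tray [455.2 228.7] 0.65 [ 0.4941 -0.335   0.    ] [ 0.4927 -0.3318  0.0038]
unit [359.4 289.9] 0.76 [ 0.5245 -0.0337 -0.    ] [0.4832 0.0139 0.1031]
cap [308.5 371. ] 0.79 [0.4227 0.1941 0.104 ] [0.4451 0.1789 0.0335]
cap [364.7 263.3] 0.63 [ 0.5213 -0.0377  0.104 ] [ 0.5075 -0.0214  0.1346]
cap [285.8 325.5] 0.58 [0.5174 0.17   0.104 ] [0.
[... 618 characters left out ...]
 0.104 ] [ 0.5177 -0.0399  0.1546]
tray_cap_place [448.  298.8] 0.82 [ 0.4996 -0.3638  0.003 ] [ 0.4996 -0.3634  0.0045]
tray [440.3 295.2] 0.98 [ 0.5086 -0.3444  0.    ] [ 0.5082 -0.3417  0.0112]
tray [209.4 216.3] 0.45 [0.6998 0.2611 0.    ] [0.6994 0.2606 0.0029]
unit [323.2 283.3] 0.69 [ 0.5325 -0.0398  0.    ] [ 0.5237 -0.0354  0.1536]
unit [450.9 297.5] 0.48 [ 0.5033 -0.3722  0.    ] [ 0.5033 -0.3722 -0.0002]
cap [257.1 267.1] 0.75 [0.5616 0.1228 0.104 ] [0.5669 0.1284 0.0396]
cap [239.9 309.9] 0.65 [0.4584 0.1601 0.104 ] [0.4588 0.1652 0.0586]
cap [323.7 280.9] 0.56 [ 0.5323 -0.0379  0.104 ] [ 0.5292 -0.0364  0.1548]
cap [206.2 217.6] 0.28 [0.6788 0.2506 0.104 ] [0.6955 0.2685 0.0041]
```

Run:
```python
import cv2
a=cv2.imread('pics/scene0.png')[150:410,230:560]; b=cv2.imread('pics/top0.png')[190:360,180:510]
a=cv2.resize(a,None,fx=2.2,fy=2.2,interpolation=3);cv2.imwrite('pics/s1.png',a)
cv2.imwrite('pics/t1.png',cv2.resize(b,None,fx=2.4,fy=2.4,interpolation=3))
```

```text
(no output)
```

View pics/s1.png

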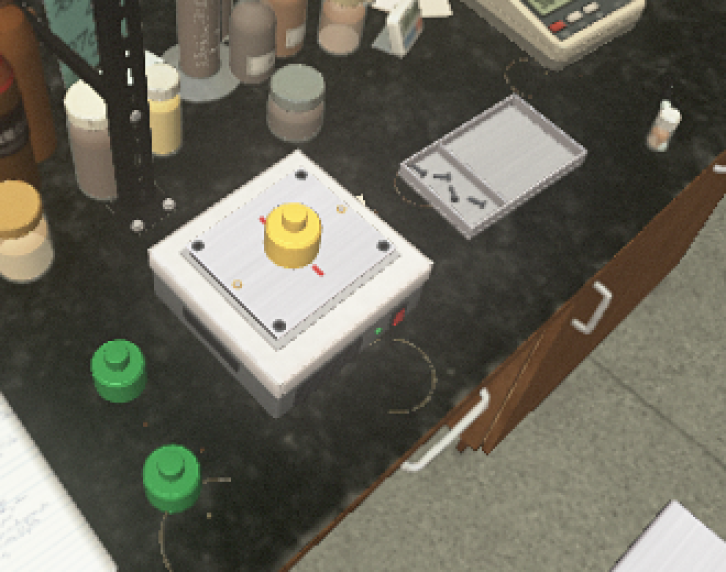

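View pics/t1.png

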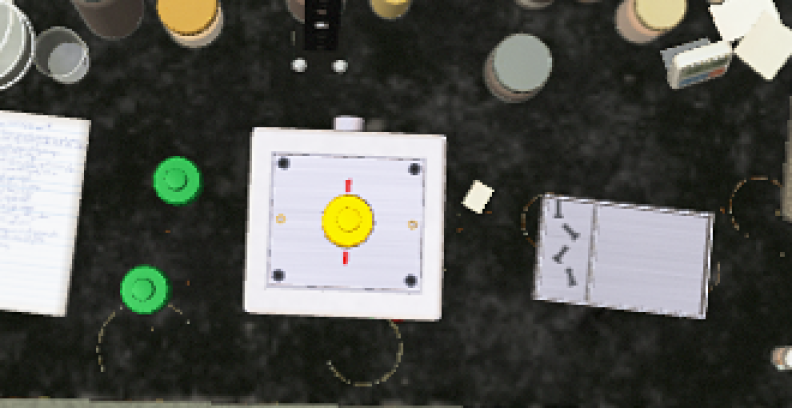

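The yellow cap sits on the unit (crop 348,220), with the two red marks above and below it. The tray is on the right with its wide compartment at crop (650,262), the two green caps on the left are decoys, and the black post is behind the unit. Next I'll refine the axis and yaw.

Run:
```python
from h import *
np.set_printoptions(precision=4,suppress=True)
for n in ['top','scene']:
    c=env.read_camera(n); f=c['frame']; hsv=cv2.cvtColor(f,cv2.COLOR_RGB2HSV)
    H,S,V=cv2.split(hsv)
    cx,cy=(325,284) if n=='top' else (364,255)
    m=np.zeros(H.shape,bool); m[cy-45:cy+45,cx-45:cx+45]=1
    r=(((H<6)|(H>172))&(S>130)&(V>90)&m).astype(np.uint8)
    k,l,st,ce=cv2.connectedComponentsWithStats(r)
    P=[]
    for i in range(1,k):
        if st[i,4]>3: P.append(at_z(c,ce[i],.104)); print(n,'red',ce[i],st[i,4],P[-1])
    d=P[0]-P[-1]; print('yaw',np.degrees(np.arctan2(d[1],d[0])),'mid',(P[0]+P[-1])/2,np.linalg.norm(d))
    y=((abs(H.astype(int)-26)<8)&(S>140)&(V>100)&m).astype(np.uint8)
    v,u=np.nonzero(y); print('yellow',u.min(),u.max(),v.min(),v.max(),len(u), at_z(c,[(u.min()+u.max())/2,(v.min()+v.max())/2],.140))
    # post/obstacles: highest points from depth
    ys,xs=np.mgrid[0:480:4,0:640:4]; uv=np.stack([xs.ravel(),ys.ravel()],1).astype(float)
    nn=cv2.undistortPoints(uv[:,None],np.array(c['K']),np.array(c['dist']))[:,0]
    R,o=T_wc(c); z=c['depth'][ys.ravel(),xs.ravel()]
    W=(np.c_[nn,np.ones(len(nn))]*z[:,None])@R.T+o; W=W[z>0]
    g=W[(W[:,2]>.17)&(W[:,0]>.2)&(abs(W[:,1])<.6)]
    print(len(g)); 
    if len(g): print(g.min(0),g.max(0)); print(g[::max(1,len(g)//15)])
s=env.state();print(s['tool_pos'],s['tool_rot'])
R=Rn.from_euler('xyz',s['tool_rot']).as_matrix(); print(R.T@(np.array([.52,-.04,.25])-s['tool_pos'])/.02, R)
```

```text
top red [324.5 267. ] 10 [ 0.5658 -0.0391  0.104 ]
top red [323.4444 296.7778] 9 [ 0.4943 -0.0381  0.104 ]
yaw -0.7827944698253789 mid [ 0.5301 -0.0386  0.104 ] 0.07151185463297771
yellow 314 334 271 292 362 [ 0.5287 -0.0376  0.14  ]
3677
[ 0.2004 -0.509   0.1701] [1.0509 0.5996 0.6867]
[[ 1.0282  0.0514  0.4928]
 [ 0.9872  0.1195  0.4597]
 [ 0.965   0.2655  0.4474]
 [ 0.9374  0.3163  0.4513]
 [ 0.9138  0.3383  0.4485]
 [ 0.8891  0.3592  0.4488]
 [ 0.8518  0.3611  0.4813]
 [ 0.8283  0.3738  0.4817]
 [ 0.7881  0.3826  0.5289]
 [ 0.7629  0.4192  0.5372]
 [ 0.8645 -0.1813  0.2345]
 [ 0.7301  0.1885  0.5458]
 [ 0.731   0.4142  0.45  ]
 [ 0.7076  0.4973  0.445 ]
 [ 0.6987  0.0652  0.4316]
 [ 0.2091  0.3616  0.6349]]
scene red [349.  249.5] 4 [ 0.5682 -0.0376  0.104 ]
scene red [374.  272.5] 8 [ 0.4928 -0.036   0.104 ]
yaw -1.2141856276676886 mid [ 0.5305 -0.0368  0.104 ] 0.07545686831696803
yellow 351 383 243 271 535 [ 0.5128 -0.0324  0.14  ]
3477
[ 0.6953 -0.5097  0.17  ] [2.0885 0.5471 0.5934]
[[2.0497 0.2025 0.2422]
 [0.8035 0.1346 0.552 ]
 [0.7068 0.0804 0.5334]
 [0.703  0.1867 0.5481]
 [0.7053 0.0907 0.4891]
 [0.7021 0.1606 0.5022]
 [0.7701 0.1937 0.4644]
 [0.7337 0.225  0.4785]
 [0.726  0.2016 0.4501]
 [0.7487 0.3823 0.5102]
 [0.9415 0.1214 0.2099]
 [0.7071 0.3172 0.451 ]
 [0.6975 0.3149 0.4269]
 [0.7038 0.4183 0.4512]
 [0.8349 0.2984 0.1784]
 [0.893  0.5436 0.1738]]
[0.21   0.5083 0.2313] [-3.1416 -0.      2.7498]
[-24.7936 -19.4211  -0.9364] [[-0.9242  0.3818 -0.    ]
 [ 0.3818  0.9242 -0.    ]
 [ 0.     -0.     -1.    ]]
```

```bash
python3 -m jog '[[[-0.95,-0.72,-0.04],0,-1],[[-0.95,-0.72,-0.04],0,-1],[[-0.95,-0.72,-0.04],0,-1],[[-0.95,-0.72,-0.04],0,-1],[[-0.95,-0.72,-0.04],0,-1],[[-0.95,-0.72,-0.04],0,-1],[[-0.95,-0.72,-0.04],0,-1],[[-0.95,-0.72,-0.04],0,-1]]' 40; python3 -m jog '[[[-0.95,-0.72,-0.04],0,-1],[[-0.95,-0.72,-0.04],0,-1],[[-0.95,-0.72,-0.04],0,-1],[[-0.95,-0.72,-0.04],0,-1],[[-0.95,-0.72,-0.04],0,-1],[[-0.95,-0.72,-0.04],0,-1],[[-0.95,-0.72,-0.04],0,-1],[[-0.95,-0.72,-0.04],0,-1]]'; python3 -m jog '[[[-0.95,-0.72,-0.04],0,-0.3],[[-0.95,-0.72,-0.04],0,-0.3],[[-0.95,-0.72,-0.04],0,-0.3],[[-0.95,-0.72,-0.04],0,-0.3],[[-0.95,-0.72,0],0,-0.3],[[-0.95,-0.72,0],0,-0.3],[[0,0,0],0,-0.3],[[0,0,0],0,-0.3]]'
cat > w.py <<'E'
from h import *
import sys
np.set_printoptions(precision=4,suppress=True)
s=env.state(); c=env.read_camera('wrist'); save(c,sys.argv[1])
print(s['clock'],s['tool_pos'],s['tool_rot'],s['q'],s['gripper_width'],s['ft_force'])
R=Rn.from_euler('xyz',s['tool_rot']).as_matrix()
for a in sys.argv[2:]:
    l,z=a.split(':'); z=float(z)
    for p in env.pinpoint('wrist',l)[:3]:
        P=at_z(c,p['xy'],z,s); print(l,np.round(p['xy'],1),round(p['confidence'],2),P,'depthpt',at_depth(c,p['xy'],s),'rows',(R.T@(P-s['tool_pos']))[:2]/.02)
E
python3 w.py w0 cap_knob:.149 cap:.104 cover_top:.104
```

```text
clock: 1.9
tool_pos: [0.3069, 0.343, 0.2378]
tool_rot: [3.141, 0.0, 2.75]
ft_force: [-0.1, -0.1, 0.2]
gripper_width: 0.0855
grip_force: 0.0
clock: 2.7
tool_pos: [0.4034, 0.1784, 0.2443]
tool_rot: [3.141, 0.0, 2.75]
ft_force: [0.2, -0.2, -0.1]
gripper_width: 0.0853
grip_force: 0.0
clock: 3.5
tool_pos: [0.4753, 0.0558, 0.2472]
tool_rot: [-3.142, -0.0, 2.749]
ft_force: [-0.8, 0.6, 1.1]
gripper_width: 0.0555
grip_force: 0.0
3.5 [0.4753 0.0558 0.2472] [-3.1416 -0.0005  2.7486] [ 0.1166 -0.0764  0.0429  1.6906  0.0002  0.5096] 0.0555489933022212 [-0.8272  0.5832  1.0626]
cap_knob [444.4 270.7] 0.76 [0.5259 0.1238 0.149 ] depthpt [0.5703 0.1402 0.0534] rows [-1.0394  4.1118]
cap_knob [221.9 360.5] 0.72 [ 0.5299 -0.0344  0.149 ] depthpt [0.4649 0.0314 0.2843] rows [-4.2489 -3.1185]
cap_knob [434.  134.3] 0.59 [0.4438 0.1441 0.149 ] depthpt [0.4555 0.1684 0.0541] rows [3.1415 3.4784]
cap [426.1 132.4] 0.94 [0.4461 0.1509 0.104 ] depthpt [0.4518 0.1632 0.0528] rows [3.1678 3.8381]
cap [232.  329.2] 0.85 [ 0.5294 -0.0364  0.104 ] depthpt [0.4632 0.0321 0.2685] rows [-4.2669 -3.2201]
cap [430.7 253.1] 0.79 [0.5296 0.1262 0.104 ] depthpt [0.5567 0.1365 0.0369] rows [-1.1644  4.2963]
```

View pics/w0.png

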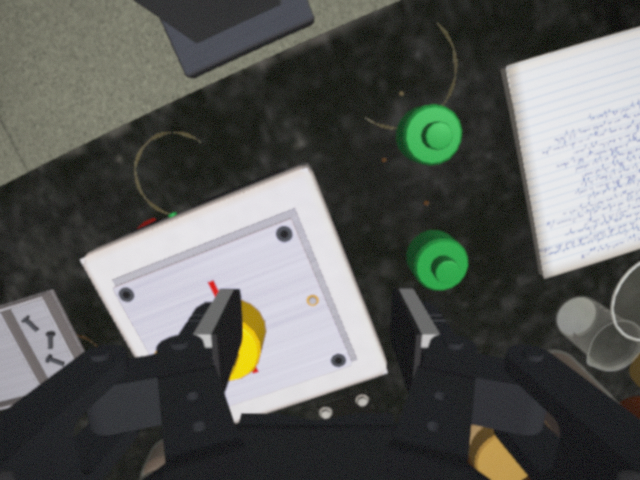

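The wrist view shows the yellow cap at about (235,340), partly behind the left finger. The ray through it hits (0.530,-0.036), which agrees with the midpoint of the red marks.

```bash
python3 -m jog '[[[-0.85,-0.63,0],0,-0.3],[[-0.85,-0.63,0],0,-0.3],[[-0.85,-0.63,0],0,-0.3],[[-0.85,-0.63,0],0,-0.3],[[-0.85,-0.63,0.5],0,-0.3],[[0,0,1],0,-0.3],[[0,0,1],0,-0.3],[[0,0,0],0,-0.3]]'; python3 w.py w1 cap_knob:.149 cap:.104 cover_top:.104
```

```text
clock: 4.5
tool_pos: [0.5288, -0.0342, 0.1948]
tool_rot: [-3.14, -0.004, 2.75]
ft_force: [-0.4, -0.5, -0.9]
gripper_width: 0.0554
grip_force: 0.0
4.5 [ 0.5288 -0.0342  0.1948] [-3.1404 -0.0038  2.7504] [-0.0647  0.0319  0.0476  1.5904  0.0001  0.3265] 0.055385717438587743 [-0.4049 -0.4892 -0.9339]
cap_knob [560.3 187.2] 0.96 [0.5365 0.0898 0.149 ] depthpt [0.571  0.1392 0.0535] rows [1.9997 5.8819]
cap_knob [556.   16.1] 0.69 [0.4624 0.108  0.149 ] depthpt [ 0.4683 -0.0076  0.3374] rows [5.7681 5.3113]
cap_knob [ 10.1 307.2] 0.32 [ 0.4885 -0.1912  0.149 ] depthpt [ 0.5042 -0.3341  0.0023] rows [-1.1395 -8.0185]
cap [314.2 243.5] 0.83 [ 0.5291 -0.0343  0.104 ] depthpt [ 0.5188 -0.0298  0.1437] rows [-0.0352  0.0076]
cap [527.  177.8] 0.72 [0.5398 0.0955 0.104 ] depthpt [0.5603 0.125  0.0371] rows [1.9475 6.2107]
cap [523.6  28.8] 0.63 [0.461  0.1164 0.104 ] depthpt [0.4589 0.1526 0.036 ] rows [5.9865 5.6773]
```

View pics/w1.png

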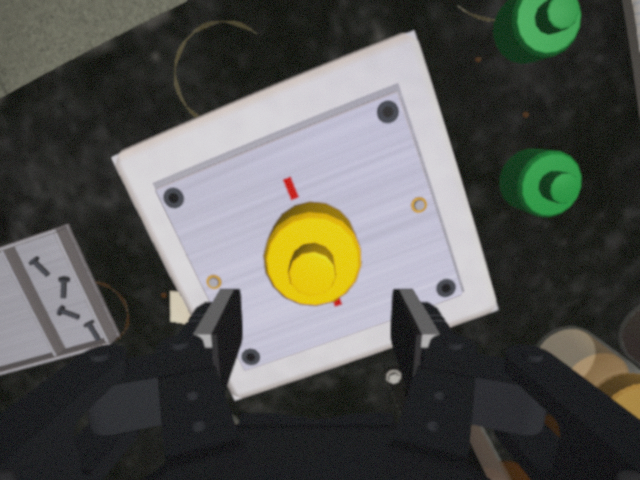

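The knob is at (312,272), centred between the fingers, and nothing stands in the way. I'll go down, close and lift.

```bash
python3 -m jog '[[[0,0,0.8],0,-0.3],[[0,0,0.8],0,-0.3],[[0,0,0.6],0,-0.3],[[0,0,0.35],0,-0.3],[[0,0,0],0,1],[[0,0,0],0,1],[[0,0,0],0,1],[[0,0,0],0,1]]' 30; python3 -m jog '[[[0,0,0],0,1],[[0,0,0],0,1],[[0,0,-0.5],0,1],[[0,0,0],0,1]]'
```

```text
clock: 5.5
tool_pos: [0.5302, -0.0348, 0.1471]
tool_rot: [3.141, 0.001, 2.75]
ft_force: [-0.4, -0.5, 2.7]
gripper_width: 0.0212
grip_force: 29.5
clock: 5.9
tool_pos: [0.5302, -0.0348, 0.1576]
tool_rot: [3.141, 0.001, 2.75]
ft_force: [-0.0, 0.6, -0.2]
gripper_width: 0.021
grip_force: 29.5
```

```bash
python3 -m jog '[[[0,0,-0.6],0,1],[[0,0,-0.9],0,1],[[0,0,-0.9],0,1],[[0,0,-0.6],0,1],[[0,0,0],0,1]]'; python3 w.py w2 cap_knob:.149 tray_cap_place:.003
python3 - <<'E'
from h import *
c=env.read_camera('scene'); t=env.read_camera('wrist')
a=cv2.resize(c['frame'][180:360,290:450],(533,600),interpolation=3)[:,:,::-1]
b=cv2.resize(t['frame'][150:400,180:430],(250,250))[:,:,::-1]
o=np.zeros((600,790,3),np.uint8); o[:,:533]=a; o[:250,537:787]=b; cv2.imwrite('pics/l1.png',o)
E
```

```text
clock: 6.4
tool_pos: [0.5306, -0.0348, 0.2183]
tool_rot: [3.141, 0.003, 2.75]
ft_force: [0.1, 0.4, -0.5]
gripper_width: 0.0215
grip_force: 29.5
6.4 [ 0.5306 -0.0348  0.2183] [3.1407 0.0026 2.7498] [-0.0655  0.0354  0.0966  1.6292 -0.      0.3263] 0.021489656197200654 [ 0.0521  0.4162 -0.4589]
cap_knob [536.2  21.2] 0.94 [0.4629 0.1112 0.149 ] depthpt [0.46   0.1651 0.0534] rows [5.9238 5.4516]
cap_knob [542.6 181.9] 0.62 [0.5408 0.0928 0.149 ] depthpt [0.5732 0.1384 0.0533] rows [1.971  6.0889]
cap_knob [317.  305.6] 0.6 [ 0.5602 -0.0451  0.149 ] depthpt [ 0.5258 -0.0311  0.2288] rows [-1.5544  0.0884]
tray_cap_place [  0.  303.3] 0.89 [ 0.502  -0.3649  0.003 ] depthpt [ 0.5021 -0.3652  0.0027] rows [ -4.9562 -15.8076]
```

View pics/l1.png

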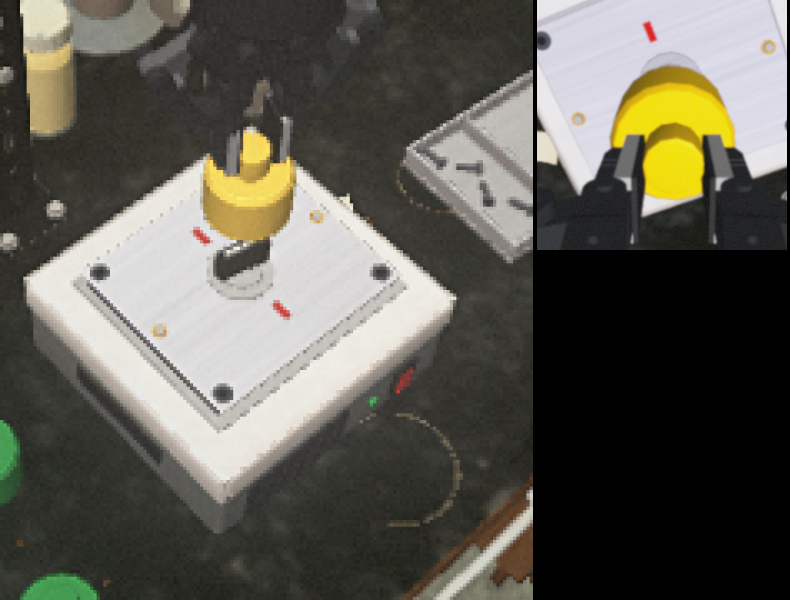

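The cap is held upright (crop 250,185) and the wing is exposed below it, lying roughly across the marks. All views put the tray place at (0.502,-0.364), so I'll carry it there.

```bash
python3 -m jog '[[[-0.29,-0.93,0],0,1],[[-0.29,-0.93,0],0,1],[[-0.29,-0.93,0],0,1],[[-0.29,-0.93,0],0,1],[[-0.29,-0.93,0],0,1],[[-0.29,-0.93,0],0,1],[[-0.29,-0.93,0],0,1],[[-0.29,-0.93,0],0,1]]'; python3 -m jog '[[[-0.29,-0.93,0],0,1],[[-0.29,-0.93,0],0,1],[[-0.29,-0.93,0.8],0,1],[[-0.29,-0.93,0.8],0,1],[[-0.29,-0.93,0.8],0,1],[[-0.29,-0.93,0.8],0,1],[[-0.29,-0.93,0.8],0,1],[[-0.29,-0.93,0.8],0,1]]'; python3 -m jog '[[[-0.29,-0.93,0.8],0,1],[[0,0,0],0,1],[[0,0,0],0,1]]'
python3 - <<'E'
from h import *
np.set_printoptions(precision=4,suppress=True)
c=env.read_camera('top')
for l,z in [('fastener_grip',.121),('cover_top',.104),('tray_cap_place',.003),('cap_knob',.1)]:
    for p in env.pinpoint('top',l)[:3]: print(l,np.round(p['xy'],1),round(p['confidence'],2),at_z(c,p['xy'],z))
b=c['frame'][180:360,220:500]
cv2.imwrite('pics/t2.png',cv2.resize(b,None,fx=2.8,fy=2.8,interpolation=3)[:,:,::-1])
E
```

```text
clock: 7.45
tool_pos: [0.5155, -0.1907, 0.2155]
tool_rot: [-3.142, -0.001, 2.75]
ft_force: [-0.6, 0.8, -0.5]
gripper_width: 0.0211
grip_force: 29.5
clock: 8.25
tool_pos: [0.5017, -0.3462, 0.1189]
tool_rot: [3.141, -0.001, 2.75]
ft_force: [0.2, -0.5, -0.3]
gripper_width: 0.0213
grip_force: 29.5
clock: 8.55
tool_pos: [0.4999, -0.365, 0.1036]
tool_rot: [3.141, -0.001, 2.749]
ft_force: [-0.0, 0.4, -1.0]
gripper_width: 0.0211
grip_force: 29.5
fastener_grip [324.4 283. ] 0.41 [ 0.5263 -0.0392  0.121 ]
fastener_grip [324.4 283.5] 0.41 [ 0.5252 -0.0392  0.121 ]
cover_top [323.3 285. ] 0.87 [ 0.5225 -0.0372  0.104 ]
tray_cap_place [447.8 298.1] 0.75 [ 0.5014 -0.3633  0.003 ]
cap_knob [239.3 311.6] 0.64 [0.4544 0.1618 0.1   ]
cap_knob [460.9 299.2] 0.55 [ 0.4959 -0.3715  0.1   ]
cap_knob [255.4 263.1] 0.54 [0.5714 0.1276 0.1   ]
```

View pics/t2.png

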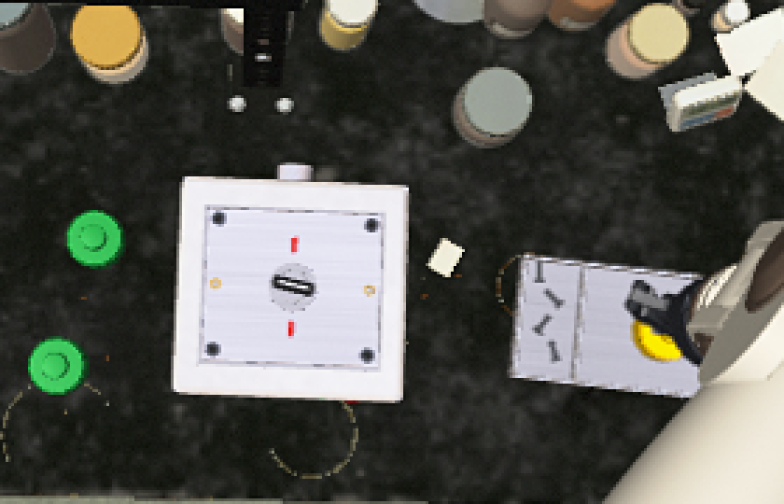

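The top view shows the cap over the wide compartment and the wing at crop (293,287), about 75° from world x. I'll lower it gently.

```bash
python3 -m jog '[[[0,0,0.8],0,1],[[0,0,0.8],0,1],[[0,0,0.6],0,1],[[0,0,0.3],0,1],[[0,0,0.15],0,1],[[0,0,0.1],0,1],[[0,0,0],0,1]]'
```

```text
clock: 9.5
tool_pos: [0.5004, -0.3648, 0.0496]
tool_rot: [-3.141, 0.001, 2.75]
ft_force: [-0.5, -0.0, -0.3]
gripper_width: 0.0211
grip_force: 29.5
```

```bash
python3 -m jog '[[[0,0,0.1],0,1],[[0,0,0],0,1]]'; python3 -m jog '[[[0,0,0.08],0,1],[[0,0,0],0,1]]';  python3 -m jog '[[[0,0,0.06],0,1],[[0,0,0],0,1]]'
```

```text
clock: 9.7
tool_pos: [0.5003, -0.3647, 0.0474]
tool_rot: [-3.142, 0.0, 2.75]
ft_force: [-0.5, 0.7, 0.1]
gripper_width: 0.0213
grip_force: 29.5
clock: 9.9
tool_pos: [0.5005, -0.3649, 0.0462]
tool_rot: [-3.141, 0.001, 2.75]
ft_force: [-0.8, -0.6, 2.9]
gripper_width: 0.0212
grip_force: 29.7
clock: 10.1
tool_pos: [0.5005, -0.3652, 0.0459]
tool_rot: [-3.141, 0.002, 2.75]
ft_force: [-2.3, -0.3, 8.8]
gripper_width: 0.0214
grip_force: 30.3
```

Contact at the expected height. I'll release slowly and rise.

```bash
python3 -m jog '[[[0,0,-0.06],0,0.4],[[0,0,0],0,0.2],[[0,0,0],0,0],[[0,0,0],0,-0.2],[[0,0,-0.4],0,-0.3],[[0,0,-0.8],0,-0.3],[[0,0,-1],0,-0.3],[[0,0,-1],0,-0.3]]'; python3 w.py w3 cap:.003
```

```text
clock: 10.9
tool_pos: [0.5004, -0.3647, 0.1119]
tool_rot: [-3.141, 0.001, 2.75]
ft_force: [0.8, -0.7, 0.8]
gripper_width: 0.0555
grip_force: 0.0
10.9 [ 0.5004 -0.3647  0.1119] [-3.1414  0.001   2.7498] [-0.6298  0.239   0.1176  1.4484  0.     -0.2381] 0.05545118194493587 [ 0.7818 -0.6993  0.7573]
cap [316.4 232. ] 0.76 [ 0.4995 -0.3628  0.003 ] depthpt [ 0.4898 -0.3588  0.0434] rows [0.0858 0.0736]
```

View pics/w3.png

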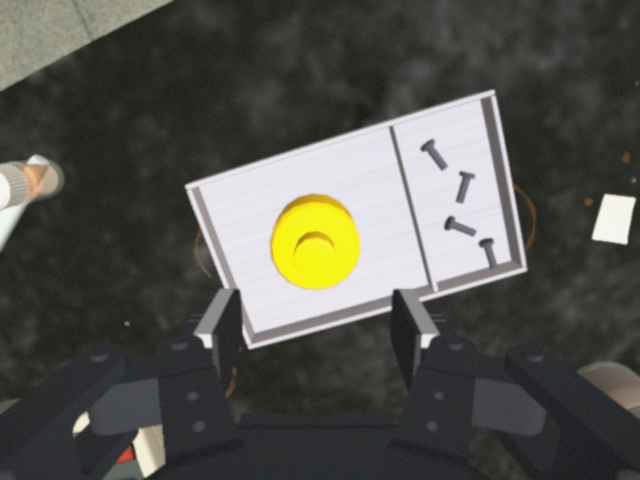

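The cap stands upright in the wide compartment at (316,240). Now back to the fastener.

```bash
python3 -m jog '[[[0.29,0.93,-0.9],0,-0.3],[[0.29,0.93,-0.9],0,-0.3],[[0.29,0.93,-0.9],0,-0.3],[[0.29,0.93,-0.9],0,-0.3],[[0.29,0.93,-0.8],0,-0.3],[[0.29,0.93,0],0,-0.3],[[0.29,0.93,0],0,-0.3],[[0.29,0.93,0],0,-0.3]]'; python3 -m jog '[[[0.29,0.93,0],0,-0.3],[[0.29,0.93,0],0,-0.3],[[0.29,0.93,0],0,-0.3],[[0.29,0.93,0],0,-0.3],[[0.29,0.93,0],0,-0.3],[[0.29,0.93,0],0,-0.3],[[0.29,0.93,0],0,-0.3],[[0.29,0.93,0],0,-0.3]]'; python3 -m jog '[[[0.29,0.92,0],0,-0.3],[[0,0,0],-1,-0.3],[[0,0,0],-1,-0.3],[[0,0,0],-1,-0.3],[[0,0,0],-1,-0.3],[[0,0,0],-1,-0.3],[[0,0,0],-1,-0.3],[[0,0,0],-1,-0.3]]'; python3 -m jog '[[[0,0,0],-1,-0.3],[[0,0,0],-1,-0.3],[[0,0,0],-1,-0.3],[[0,0,0],-1,-0.3],[[0,0,0],-1,-0.3],[[0,0,0],-1,-0.3],[[0,0,0],-1,-0.3],[[0,0,0],-1,-0.3]]';python3 -m jog '[[[0,0,0],-1,-0.3],[[0,0,0],-0.25,-0.3],[[0,0,0],0,-0.3]]'; python3 w.py w4 fastener_grip:.121 cover_top:.104
```

```text
clock: 11.8
tool_pos: [0.5142, -0.2087, 0.1981]
tool_rot: [-3.142, 0.001, 2.75]
ft_force: [-1.2, 0.2, 0.6]
gripper_width: 0.0552
grip_force: 0.0
clock: 12.6
tool_pos: [0.5281, -0.0534, 0.198]
tool_rot: [3.142, 0.0, 2.75]
ft_force: [0.1, -0.0, -0.2]
gripper_width: 0.0555
grip_force: 0.0
clock: 13.4
tool_pos: [0.5298, -0.0349, 0.1979]
tool_rot: [-3.142, 0.0, -2.796]
ft_force: [0.3, 0.7, -0.7]
gripper_width: 0.0551
grip_force: 0.0
clock: 14.2
tool_pos: [0.5297, -0.035, 0.198]
tool_rot: [-3.141, 0.0, -1.958]
ft_force: [-1.3, 0.5, -1.0]
gripper_width: 0.0557
grip_force: 0.0
clock: 14.5
tool_pos: [0.5298, -0.0349, 0.1979]
tool_rot: [-3.141, 0.0, -1.833]
ft_force: [0.1, -0.1, -0.2]
gripper_width: 0.0558
grip_force: 0.0
14.5 [ 0.5298 -0.0349  0.1979] [-3.1414  0.     -1.8332] [-0.0659  0.0308  0.0523  1.5921 -0.     -1.3742] 0.05578456156369537 [ 0.1014 -0.1021 -0.1517]
fastener_grip [316.9 247. ] 0.95 [ 0.5294 -0.0345  0.121 ] depthpt [ 0.5285 -0.038   0.1331] rows [-0.0156  0.0234]
cover_top [316.8 237.9] 0.56 [ 0.5293 -0.0352  0.104 ] depthpt [ 0.5273 -0.0426  0.1322] rows [0.0169 0.0223]
```

View pics/w4.png

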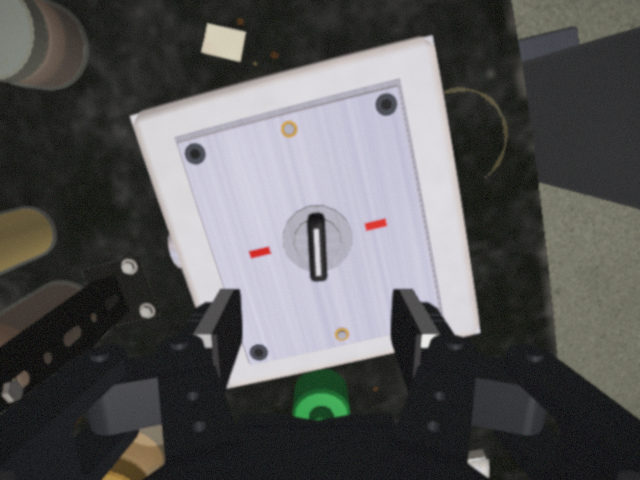

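The wing is at (317,247), aligned with the tool x axis and centred. The red marks are at (260,252) and (375,224). I'll compute the angles.

Run:
```python
from h import *
np.set_printoptions(precision=4,suppress=True)
s=env.state(); c=env.read_camera('wrist'); f=c['frame']; hsv=cv2.cvtColor(f,cv2.COLOR_RGB2HSV); H,S,V=cv2.split(hsv)
m=np.zeros(H.shape,np.uint8); m[190:290,235:400]=1
k,l,st,ce=cv2.connectedComponentsWithStats((((H<8)|(H>170))&(S>110)).astype(np.uint8)*m)
o=np.argsort(-st[1:,4])[:2]+1; P=[at_z(c,ce[i],.104,s) for i in o]; P.sort(key=lambda p:p[0]); d=P[1]-P[0]
print(P,'len',np.linalg.norm(d),'mid',(P[0]+P[1])/2,'marks yaw',np.degrees(np.arctan2(d[1],d[0])))
b=((V<70).astype(np.uint8)*m); b[:,:295]=0;b[:,345:]=0
k,l,st,ce=cv2.connectedComponentsWithStats(b); i=np.argmax(st[1:,4])+1; print(st[i],ce[i])
w=((V>180)).astype(np.uint8); x,y,ww,hh=st[i,:4]
r=cv2.fitLine(np.argwhere(l==i)[:,::-1].astype(np.float32),cv2.DIST_L2,0,.01,.01).ravel()
sl=np.zeros_like(m); sl[225:278,308:326]=1
# white slot inside filled wing
fill=cv2.morphologyEx((l==i).astype(np.uint8),cv2.MORPH_CLOSE,np.ones((9,9)))
pts=np.argwhere((fill>0)&(V>120)&(sl>0))[:,::-1].astype(np.float32)
for n,q in [('black',r),('slot',cv2.fitLine(pts,cv2.DIST_L2,0,.01,.01).ravel() if len(pts)>5 else r)]:
    A=at_z(c,q[2:]+20*q[:2],.132,s);B=at_z(c,q[2:]-20*q[:2],.132,s);e=A-B; print(n,q,(A+B)/2,np.degrees(np.arctan2(e[1],e[0]))%180)
print('tool yaw',np.degrees(s['tool_rot'][2])%180, len(pts))
```

```text
[array([ 0.4934, -0.0342,  0.104 ]), array([ 0.5654, -0.0356,  0.104 ])] len 0.07203894052047387 mid [ 0.5294 -0.0349  0.104 ] marks yaw -1.0727454582346279
[308 214  18  66 623] [316.4783 242.9005]
black [  0.0496   0.9988 316.4783 242.9005] [ 0.5283 -0.0398  0.132 ] 77.64020974592682
slot [  0.0485   0.9988 316.9682 251.7774] [ 0.5293 -0.035   0.132 ] 77.5773491982719
tool yaw 74.94344367098996 283
```

```bash
python3 -m jog '[[[0,0,0.8],-0.44,0.2],[[0,0,0.9],0,0.2],[[0,0,0.9],0,0.2],[[0,0,0.8],0,0.2],[[0,0,0.5],0,0.2],[[0,0,0.3],0,0.2],[[0,0,0],0,0.2]]'; python3 -m jog '[[[0,0,0],0,1],[[0,0,0],0,1],[[0,0,0],0,1],[[0,0,0],0,1],[[0,0,0],0,1]]' 40
```

```text
clock: 15.4
tool_pos: [0.5296, -0.035, 0.1133]
tool_rot: [3.141, -0.0, -1.786]
ft_force: [-0.0, 0.6, -0.9]
gripper_width: 0.0341
grip_force: 0.0
clock: 15.9
tool_pos: [0.5295, -0.0348, 0.1146]
tool_rot: [3.141, 0.0, -1.786]
ft_force: [-4.7, 1.1, 4.1]
gripper_width: 0.0088
grip_force: 43.5
```

```bash
python3 -m jog '[[[0,0,0],1,1],[[0,0,0],1,1],[[0,0,0],1,1],[[0,0,0],0,1]]'; python3 -m jog '[[[0,0,0],1,1],[[0,0,0],1,1],[[0,0,0],1,1],[[0,0,0],1,1],[[0,0,0],1,1],[[0,0,0],1,1],[[0,0,0],1,1],[[0,0,0],0,1]]'; python3 -m jog '[[[0,0,0],1,1],[[0,0,0],1,1],[[0,0,0],1,1],[[0,0,0],0.12,1],[[0,0,0],0,1],[[0,0,0],0,1]]'
```

```text
clock: 16.3
tool_pos: [0.5299, -0.035, 0.1146]
tool_rot: [-3.141, 0.0, -2.101]
ft_force: [-3.6, 0.3, 4.9]
gripper_width: 0.009
grip_force: 43.6
clock: 17.1
tool_pos: [0.5304, -0.0358, 0.1146]
tool_rot: [-3.139, 0.001, -2.832]
ft_force: [-0.1, -4.7, 4.7]
gripper_width: 0.009
grip_force: 43.6
clock: 17.7
tool_pos: [0.5304, -0.0362, 0.1144]
tool_rot: [-3.139, 0.002, 3.128]
ft_force: [-0.7, -7.6, 4.7]
gripper_width: 0.0089
grip_force: 43.6
```

The wing turned to 179.2°, and the marks are at -1.07°. I'll relieve the side load and press.

```bash
python3 -m jog '[[[0,-0.05,0.1],0.03,1],[[0,0,0.1],0,1],[[0,0,0],0,1]]' 50; python3 -m jog '[[[0,0,0.1],0,1],[[0,0,0.1],0,1],[[0,0,0],0,1]]'; python3 -m jog '[[[0,0,0.1],0,1],[[0,0,0.1],0,1],[[0,0,0],0,1]]'
```

```text
clock: 18.0
tool_pos: [0.5305, -0.0363, 0.1106]
tool_rot: [-3.141, 0.002, 3.126]
ft_force: [-1.3, -2.5, 8.3]
gripper_width: 0.0087
grip_force: 51.8
clock: 18.3
tool_pos: [0.5305, -0.0363, 0.1071]
tool_rot: [-3.141, 0.002, 3.126]
ft_force: [-2.2, -3.2, 11.2]
gripper_width: 0.0088
grip_force: 52.2
clock: 18.6
tool_pos: [0.5307, -0.0363, 0.1064]
tool_rot: [-3.141, 0.005, 3.126]
ft_force: [-12.0, -1.7, 33.8]
gripper_width: 0.0088
grip_force: 55.5
```

```bash
python3 -m jog '[[[0,0,-0.06],0,1],[[0,0,0],0,1],[[0,0,0],0,1]]'; python3 w.py w5 cover_top:.096
python3 - <<'E'
from h import *
np.set_printoptions(precision=4,suppress=True)
s=env.state(); w=env.read_camera('wrist'); c=env.read_camera('scene')
H,S,V=cv2.split(cv2.cvtColor(w['frame'],cv2.COLOR_RGB2HSV))
k,l,st,ce=cv2.connectedComponentsWithStats((((H<8)|(H>170))&(S>110)).astype(np.uint8))
print([(ce[i].round(1),st[i,4],at_z(w,ce[i],.096,s)) for i in range(1,k) if st[i,4]>25])
# cover / frame heights in scene depth around corners
R=lambda a:a
yaw=np.radians(-1.07); C=np.array([.5295,-.0352])
Rc=cv2.Rodrigues(np.array(c['rvec'],float))[0]; t=np.array(c['tvec'],float)
def hgt(x,y,z):
    p=C+np.array([[np.cos(yaw),-np.sin(yaw)],[np.sin(yaw),np.cos(yaw)]])@[x,y]
    uv=cv2.projectPoints(np.array([[p[0],p[1],z]]),np.array(c['rvec']),t,np.array(c['K']),np.array(c['dist']))[0].ravel()
    return at_depth(c,uv)[2]
print('cover',[round(np.median([hgt(x+i,y+j,.096) for i in(-.004,0,.004) for j in (-.004,0,.004)]),4) for x,y in[(-.05,0.02),(-.05,.05),(.04,.06),(-.05,-.05),(-.03,.06)]])
print('frame',[round(np.median([hgt(x,y+j,.092) for x in(-.085,-.08,-.075) for j in (-.004,0,.004)]),4) for y in(-.06,0,.06)])
a=cv2.resize(w['frame'],(480,360)); b=cv2.resize(c['frame'][210:350,290:430],(310,310),interpolation=3)
o=np.zeros((360,790,3),np.uint8); o[:,:480]=a;o[:310,480:790]=b; cv2.imwrite('pics/e1.png',o[:,:,::-1])
E
```

```text
clock: 18.9
tool_pos: [0.5306, -0.0363, 0.1065]
tool_rot: [-3.141, 0.004, 3.126]
ft_force: [-8.1, -2.7, 25.8]
gripper_width: 0.0087
grip_force: 54.2
18.9 [ 0.5306 -0.0363  0.1065] [-3.1408  0.0043  3.126 ] [-0.068   0.0281 -0.1263  1.4121 -0.0006 -0.0524] 0.008677603577806735 [-8.1097 -2.6828 25.7765]
cover_top [316.4 288.9] 0.96 [ 0.5278 -0.0348  0.096 ] depthpt [ 0.5162 -0.0347  0.1236] rows [0.1442 0.0705]
[(array([316.5, 204.5]), np.int32(384), array([ 0.4933, -0.0342,  0.096 ])), (array([316.1, 373.4]), np.int32(177), array([ 0.5672, -0.0356,  0.096 ]))]
cover [np.float64(0.0965), np.float64(0.0961), np.float64(0.0975), np.float64(0.0966), np.float64(0.0968)]
frame [np.float64(0.0899), np.float64(0.0904), np.float64(0.0904)]
```

View pics/e1.png

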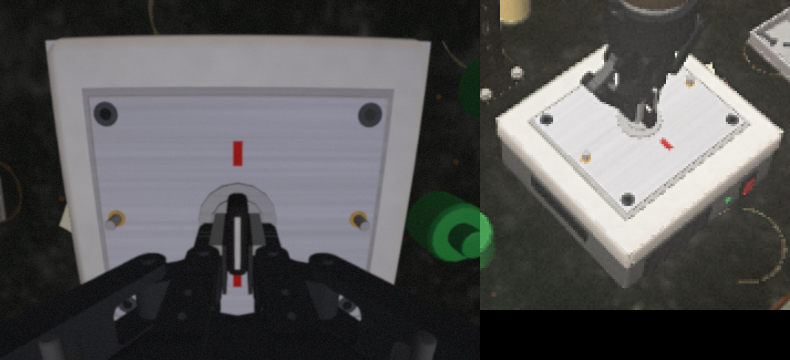

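The slot line is in line with both marks (238,153 and 238,281). The cover measures about 96.5 mm high and sits hard on its stop at 26 N. Handing in.

```bash
python3 -c "
from cell import env
print(env.hand_in())"
```

```text
the job is handed in; nothing more can be done
None
```

The job is handed in after about 19 s on the robot's clock: the yellow cap stands in the tray's wide compartment, the wing is lined up with the red marks, and the arm is holding the cover down on its stop with about 26 N.

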